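# Hold a bronze bush down in a V-block for marking out

### The arm

A 6-joint arm with a two-finger parallel gripper is mounted at the origin on the work surface. World frame = base frame: x ahead of the robot, y to its left, z up, the work surface at z = 0. Lengths are in m, angles in degrees, forces in N, time in s.
With the tool pointing down it reaches from about 0.35 to 0.875 m from the base axis. Payload 4.2 kg.
Tool frame: the origin (TCP) lies midway between the tips of the shut fingers; the grasp point (between the pads) lies 19 mm behind it; y points along the fingers, x is the direction in which the jaws open and shut, and the axes are right-handed (so a half turn about y gives the same grasp; the last joint's range is limited). The gripper opens to 87 mm and grips with 3 to 60 N. Pads are 19 mm wide; open, the fingers measure 117 mm over their backs; the gripper's body (75 mm by 190 mm) begins 51 mm behind the grasp point.
Start: joints at [-55.256, 22.042, 0.453, 0, -68.411, -14.817], TCP at [0.213, -0.588, 0.183] pointing down, gripper open.
Joint ranges: [-179.83, 179.83], [-69.29, 118.12], [-61.27, 80.66], [-181.25, 117.63], [-171.15, -9.14], [-177.46, 177.46]. Speed limits (degrees/s): [159.86, 159.86, 180, 180, 180, 180].

### API

Orientations are given as a 3x3 rotation matrix whose columns are the frame's x, y, z axes.
In Python, from station import * gives the robot as it stands.
- The arm moves only by the tool jog_arm, never from a script. Its argument "series" is a list of rows, each a list of 3 entries, a list of its own where there are three numbers: the shift along the tool's x, y, z in m, then the turn, a rotation vector about the tool's x, y, z in degrees, then the finger opening in m, from 0 to 0.087. A call has 1 to 10 rows; each row shifts and turns the commanded pose from where the row before left it, along the tool's axes as they then stand; what a row does not reach is not made up. A row lasts 1/8 s, in which the tool goes at most 62.5 mm and 10.7 degrees, less where a joint would pass 70% of its speed; a pose out of reach is approached as far as the arm can. A call is refused whole if a number of a shift passes 0.0625 or a number of a turn 10.7, either way. A call with a gripper value outside its range is refused whole. The fingers move at their own pace and stop on an object; the grip force is fixed at half the most. Time passes only in rows, so rows that do not move let the fingers close. It gives the time, the measured TCP pose, the force and the opening at its end, in the units of the state.
- sense(): the state, without advancing time (a new reading comes with each control period).
- capture(name): name is "scene" or "top"; returns the picture (420x560x3 uint8, red, green, blue); there is no depth.
- camera_info(name): a dict with "fx", "fy", "cx", "cy" (pixels), "rvec" (rotation vector, rad) and "tvec" (3), from world to camera coordinates, as OpenCV has them. Camera axes: x right, y down, z forward; pixel columns grow to the right and rows downward; lengths in m; the calibration is good to about 2 mm. A picture is of the moment at which its call begins. camera_info takes no time and is no camera call.
- finish_job(): hands the job in, once; it reports no verdict.
The state is a dict: "time_s": time; "joints": joint angles; "joint_velocities": joint speeds; "effort": joint torques, N m; "tcp_pos": TCP position; "ee_rot": TCP orientation; "wrist_force": force on the tool from outside, world axes, zero at the start; "moment": the same for the moment, N m; "gripper_width": opening from 0.0 (shut) to 1.0 (fully open).
Only numpy, scipy, OpenCV 4.12 (cv2) and the standard library are available. Lean on these libraries where they do the work, as an engineer would, in place of code of your own. Each camera call takes 0.05 s, during which the arm holds its last target. There are 200 camera calls.

### The job

The bronze bush has to be held for marking out: take it (the yellow one of the three) from the wooden rack, set it down without dropping it in the groove of the V-block, centred along the block and bedded on both flanks, let go, and balance the flat copper packing piece level across the top of the bush, over its middle, so that it stays there by itself when you let go. Then press straight down on the packing piece alone (no finger on the bush), firmly and steadily with about 10 to 20 N, and finish the program while still pressing so that the bush stays held down in the V. Leave the two other bushes, the height gauge and the other things on the bench where they are.

Things in the scene. Friction and masses are not known exactly. Their poses are not given: they have to be found in the camera images.
- bush_c (a point): centre of the bronze bush: a plain yellow-bronze sleeve lying on its side, outside diameter 50 mm, bore 36 mm, 80 mm long, about 0.6 kg. The x axis is the axis of the bush (either end may lead); y and z turn with it when it rolls. It starts in one of the three places of the rack, its centre 39 mm above the bench.
- iron_bush_c (a point): centre of the dark cast-iron bush of the same size in the rack: to be left alone
- alu_bush_c (a point): centre of the silvery aluminium bush of the same size in the rack: to be left alone
- rack: wooden rack board on the bench, 110 x 280 x 12 mm (x, y, z), fixed; origin under its centre. The three bushes lie side by side on it, axes along the rack's x, 85 mm apart along its y, each between two battens 5 mm high that end 20 mm from the axis of the bush to either side, so that fingers pass down outside them
- plate: ground steel marking-out plate lying on the bench, 340 x 240 x 20 mm (x, y, z), fixed; origin under its centre. V-block and height gauge stand on it
- vblock: grey V-block held fast on the plate, 75 mm long (its x, along the groove), 70 mm wide (y), 50 mm high; origin at the centre of its underside, 20 mm above the bench. A 90 degree groove, 42 mm wide at the top and 19 mm deep above a narrow relief slot, runs along the middle of the top from end to end; its two sloping flanks (solids vblock_c2 on the +y side, vblock_c3 on the -y side) carry the bush
- vblock_top (a point): middle of the V-block's groove, in the plane of the block's top face (70 mm above the bench); x along the groove, z up. A bush seated on both flanks has its centre 14.4 mm above this point and its topmost line 39.4 mm above it
- packing_c (a point): centre of the copper packing piece: flat bar 50 x 32 x 12 mm (its x, y, z), 0.17 kg, edges slightly rounded, starting flat on the bench (centre 6 mm above it); laid level on the seated bush its centre is 45.4 mm above vblock_top and its top face 51.4 mm above
- packing: the same copper packing piece (origin at its centre)
- bush: the same bronze bush (origin at its centre)
- gauge: height gauge, loose, standing on the plate at its far end (130 mm along the plate's x from its centre): base 75 x 60 mm, upright beam, 249 mm high, dial and scriber towards the V-block, the scriber reaching 75 mm from the origin towards the plate's -x at 126 to 140 mm above the plate; origin under the base. To be left alone
- jar: blue jar of marking ink with black lid, 56 mm wide, 70 mm high, on the bench; to be left alone
- hammer: hammer lying on the bench, 220 mm long; to be left alone
- brush: brush lying on the bench, 200 mm long; to be left alone
Not all that is in view belongs to the job. Of the things that look like the packing, take the one that is farthest from the robot's base at the start.

How it is judged (in metres and radians):
On the way, in this order (a step that is already met when the one before it is completed fails the run):
1. the bronze bush lies in the V-block on both flanks, centred, and is let go (x of bush_c in the frame of vblock_top between -0.015 and 0.015 m and y of bush_c in the frame of vblock_top between -0.003 and 0.003 m and z of bush_c in the frame of vblock_top between 0.0115 and 0.017 m and angle between the x axis of bush_c and the x axis of vblock_top, either way round below 0.05 rad and contact force between bush and vblock_c2 above 0.8 N and contact force between bush and vblock_c3 above 0.8 N and contact force between bush and the fingers below 0.05 N and linear speed of bush below 0.02 m/s), for 0.3 s.
2. the copper packing piece balances level on top of the seated bush by itself, let go (x of bush_c in the frame of vblock_top between -0.015 and 0.015 m and y of bush_c in the frame of vblock_top between -0.003 and 0.003 m and z of bush_c in the frame of vblock_top between 0.0115 and 0.017 m and angle between the x axis of bush_c and the x axis of vblock_top, either way round below 0.05 rad and contact force between bush and vblock_c2 above 0.8 N and contact force between bush and vblock_c3 above 0.8 N and x of packing_c in the frame of bush_c between -0.02 and 0.02 m and horizontal distance between packing_c and bush_c below 0.022 m and angle between packing_c's own z axis and vertical below 0.3 rad and contact force between packing and vblock below 0.05 N and contact force between packing and plate below 0.05 N and contact force between packing and bush above 0.5 N and contact force between each of packing, bush and the fingers below 0.05 N and linear speed of packing below 0.02 m/s), for 0.5 s.
At the end, for the whole second after the job is handed in: For one second the fingers press the packing piece with 5 to 45 N, level within 0.15 rad and within 20 mm of the bush's middle; the bush, touched by no finger, lies in the V within 15 mm of its middle, 3 mm across, 3 mm in height and 0.05 rad, at least 5 N on each flank (x of bush_c in the frame of vblock_top between -0.015 and 0.015 m and y of bush_c in the frame of vblock_top between -0.003 and 0.003 m and z of bush_c in the frame of vblock_top between 0.0115 and 0.017 m and angle between the x axis of bush_c and the x axis of vblock_top, either way round below 0.05 rad and contact force between bush and vblock_c2 above 5 N and contact force between bush and vblock_c3 above 5 N and x of packing_c in the frame of bush_c between -0.02 and 0.02 m and horizontal distance between packing_c and bush_c below 0.022 m and angle between packing_c's own z axis and vertical below 0.15 rad and contact force between packing and vblock below 0.05 N and contact force between packing and plate below 0.05 N and contact force between packing and bush above 5 N and contact force between packing and the fingers between 5 and 45 N and contact force between bush and the fingers below 0.05 N and linear speed of each of bush, packing below 0.02 m/s); the arm keeps its last pose, push and grip.
It fails at once if one of the other two bushes is moved more than 30 mm (distance of any of iron_bush_c, alu_bush_c from where it was at the start of the episode above 0.03 m).
It fails at once if the height gauge is moved more than 20 mm or tipped (distance of gauge from where it was at the start of the episode above 0.02 m or angle between gauge's own z axis and vertical above 0.2 rad).
It fails at once if jar, hammer or brush is moved more than 50 mm (distance of any of jar, hammer, brush from where it was at the start of the episode above 0.05 m).
It fails at once if the bronze bush is dropped: it falls free of the fingers faster than 0.5 m/s (some 13 mm of fall) (contact force between bush and the fingers below 0.05 N and linear speed of bush above 0.5 m/s).
It also fails if it takes over 72 s, if anything falls off the work surface, if the arm or the gripper's body presses on something with over 40 N, if the wrist force passes 120 N, or if a joint passes its speed limit or range.

## Working session

There is one attempt and no reset: what is moved stays moved. The work goes in short steps, Python scripts to look and compute and a tool call to move; the robot and the scene stay as the last step left them, time stands still between calls to the robot, and variables do not carry over. Pictures are saved under pics/ and viewed, about 8 in all and at most 12, crops included, and the job is handed in when it is done.

Besides the shell and the picture viewer there is one more tool, called as name(argument=value, ...) on one line, values as JSON. jog_arm: Moves the arm, as the interface text tells. Its arguments: {"type":"object","properties":{"series":{"type":"array","items":{"type":"array"}}},"required":["series"]}

```bash
mkdir -p pics; ls
cat > h.py <<'E'
from station import *
import numpy as np, cv2
def cam(n):
    i=camera_info(n);K=np.array([[i['fx'],0,i['cx']],[0,i['fy'],i['cy']],[0,0,1.]])
    return K,np.array(i['rvec'],float),np.array(i['tvec'],float)
def world(n,u,v,z):
    K,r,t=cam(n);R=cv2.Rodrigues(r)[0];d=R.T@np.linalg.inv(K)@[u,v,1];c=-R.T@t
    return c+d*(z-c[2])/d[2]
def pix(n,P):
    K,r,t=cam(n);return cv2.projectPoints(np.array(P,float).reshape(-1,3),r,t,K,None)[0].reshape(-1,2)
def save(img,f,s=1):
    cv2.imwrite(f,cv2.resize(cv2.cvtColor(img,cv2.COLOR_RGB2BGR),None,fx=s,fy=s,interpolation=cv2.INTER_CUBIC))
E
python3 - <<'E'
from h import *
for n in("scene","top"):
    im=capture(n);np.save(n+"0.npy",im);save(im,f"pics/{n}0.png",1.4);print(n,camera_info(n))
print(sense())
E
```

```text
pics
scene {'fx': 410.503752112119, 'fy': 410.503752112119, 'cx': 280.6647446097689, 'cy': 210.79331183087143, 'rvec': array([ 1.62670181,  1.80047201, -0.83397042]), 'tvec': array([ 0.07909785, -0.30687395,  1.69722458])}
top {'fx': 469.6488932697345, 'fy': 469.6488932697345, 'cx': 279.61604561963145, 'cy': 216.7847514672104, 'rvec': array([ 2.18857438, -2.16605989,  0.0708571 ]), 'tvec': array([-0.0182332 ,  0.56775903,  1.21089311])}
{'time_s': 0.1, 'joints': array([-5.52570093e+01,  2.20862838e+01,  3.89105453e-01, -2.44156088e-02,
       -6.84126629e+01, -1.48167202e+01]), 'joint_velocities': array([ 0.01748175, -0.20638672,  0.26616127,  0.08645151, -0.07868367,
       -0.05531565]), 'effort': array([-7.44049375e-04, -3.91689920e+01,  1.87933570e+01,  4.23190624e+00,
        1.34626130e-02, -7.31664363e-05]), 'tcp_pos': array([ 0.2128097 , -0.58700562,  0.1823824 ]), 'ee_rot': array([[-3.40662135e-01, -7.66925348e-04, -9.40185472e-01],
       [ 9.40183753e-01,  1.80109664e-03, -3.40662981e-01],
       [ 1.95462797e-03, -9.99998084e-01,  1.07485324e-04]]), 'wrist_force': array([ 0.36803948, -0.62147565, -0.09876433]), 'moment': array([ 0.00119293,  0.03338229, -0.00996464]), 'gripper_width': 1.0000824262451884}
```

View pics/top0.png

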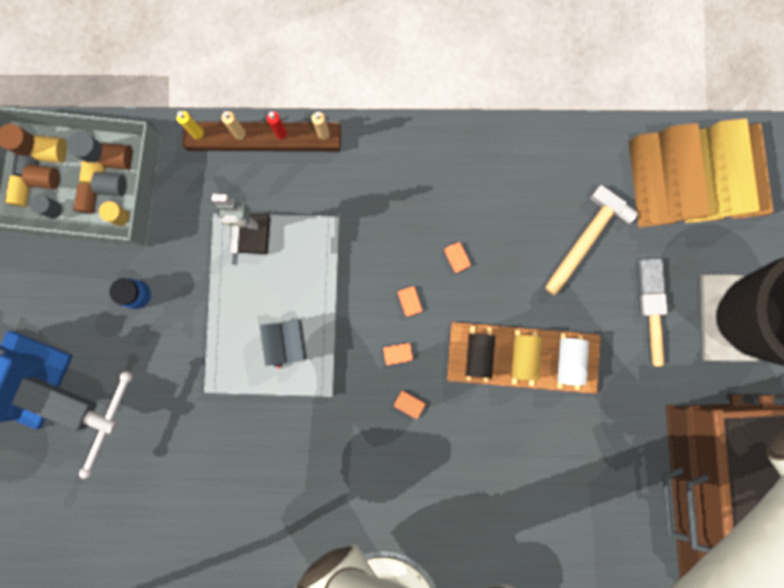

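View pics/scene0.png

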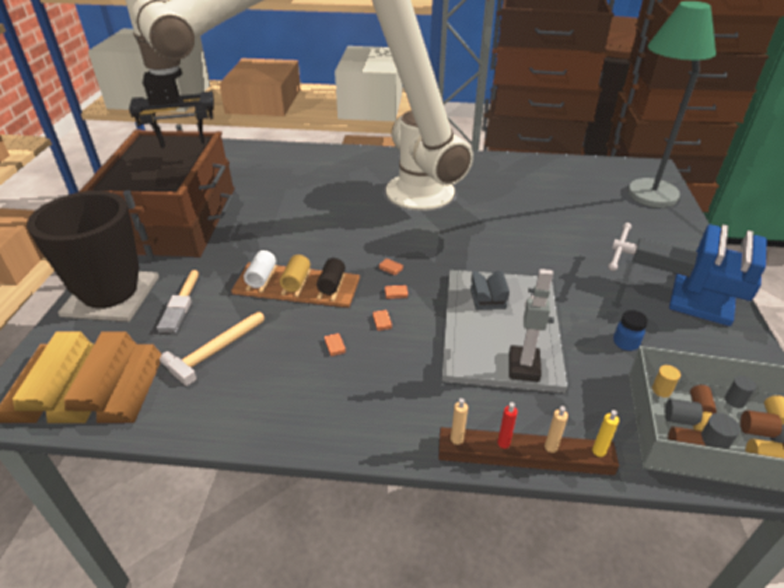

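The top picture (robot base at the bottom, +x up, +y left) shows these, in view pixels:
- **Bush:** the rack holds dark iron (481,355), yellow bronze (526,358) and silver (573,360). I choose the yellow one. The yellow parts in the bin at the left are not in the rack.
- **Packing lookalikes:** copper-coloured pieces at (457,257), (410,301), (397,354) and (409,405). The farthest from the base appears to be (457,257); I'll check that by number.
- **V-block:** (283,342).
- **Gauge:** (245,230).

Run:
```python
from h import *
im=np.load("top0.npy");hsv=cv2.cvtColor(im,cv2.COLOR_RGB2HSV)
for (u,v) in [(457,257),(410,301),(397,354),(409,405)]:
    u,v=u/1.4,v/1.4
    x0,y0=int(u)-16,int(v)-16
    s=hsv[y0:y0+32,x0:x0+32].astype(int);m=((s[...,1]>110)&(s[...,2]>110)).astype(np.uint8)
    c=max(cv2.findContours(m,0,1)[0],key=cv2.contourArea).reshape(-1,2)+[x0,y0]
    W=np.array([world("top",a,b,.011)[:2] for a,b in c],np.float32)
    r=cv2.minAreaRect((W*1000).astype(np.float32));print((u,v),np.round(r[0],1),np.round(r[1],1),round(r[2],1),"dist",np.hypot(*r[0]))
c=im[215:300,170:440];save(c,"pics/c1.png",2.9)
c=im[140:190,300:350]
```

```text
(326.42857142857144, 183.57142857142858) [ 659.2 -135.7] [52.5 34.6] 26.7 dist 673.0424592175617
(292.8571428571429, 215.0) [573.8 -46.3] [51.2 34.4] 18.9 dist 575.7099400086621
(283.5714285714286, 252.85714285714286) [474.9 -24.7] [34.  52.1] 11.9 dist 475.509862541739
(292.14285714285717, 289.2857142857143) [380.5 -47.3] [52.4 34.4] 61.7 dist 383.3935022034064
```

View pics/c1.png

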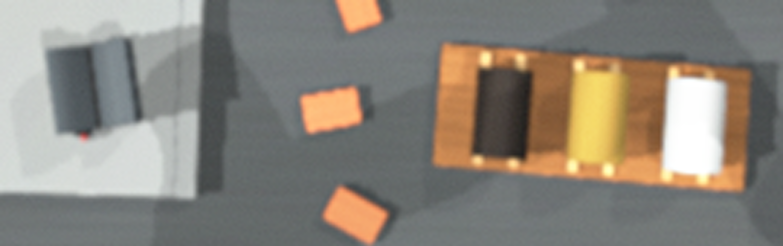

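```bash
cat > fit.py <<'E'
from h import *
from scipy.optimize import minimize
S=6
def hull(n,P,off,shape):
    p=((pix(n,P)-off+.5)*S).astype(np.float32)
    m=np.zeros((shape[0]*S,shape[1]*S),np.uint8);cv2.fillConvexPoly(m,cv2.convexHull(p).astype(np.int32),1)
    return cv2.resize(m.astype(np.float32),shape[::-1],interpolation=cv2.INTER_AREA)
def fit(masks,local,z,x0):
    # masks: list of (cam,off,mask float)
    def T(q):
        c,s=np.cos(q[2]),np.sin(q[2]);R=np.array([[c,-s,0],[s,c,0],[0,0,1]]);return local@R.T+[q[0],q[1],z]
    def cost(q):return sum(np.abs(hull(n,T(q),o,m.shape)-m).sum()/m.sum() for n,o,m in masks)
    sim=np.array([x0]+[np.add(x0,d) for d in([.01,0,0],[0,.01,0],[0,0,.1])])
    r=minimize(cost,x0,method='Nelder-Mead',options=dict(initial_simplex=sim,xatol=1e-5,fatol=1e-5,maxiter=400));return r.x,r.fun
def cyl(r=.025,L=.08):
    a=np.linspace(0,2*np.pi,40);return np.concatenate([np.c_[0*a+s*L/2,r*np.cos(a),r*np.sin(a)] for s in(-1,1)])
def box(l,w,h0,h1):return np.array([[a*l/2,b*w/2,c] for a in(-1,1) for b in(-1,1) for c in(h0,h1)])
def crop_mask(n,im,cond,u,v,h):
    o=np.array([int(u)-h,int(v)-h]);s=cv2.cvtColor(im,cv2.COLOR_RGB2HSV)[o[1]:o[1]+2*h,o[0]:o[0]+2*h].astype(int)
    m=cond(s).astype(np.uint8);k,l,st,_=cv2.connectedComponentsWithStats(m);b=1+np.argmax(st[1:,4]);return (n,o,(l==b).astype(np.float32))
E
python3 - <<'E'
from fit import *
im={n:np.load(n+"0.npy") for n in("top","scene")}
# hsv probes
for n,u,v in[("top",526/1.4,358/1.4),("scene",295/1.4,270/1.4),("top",497/1.4,350/1.4)]:
    print(n,cv2.cvtColor(im[n],cv2.COLOR_RGB2HSV)[int(v),int(u)-6:int(u)+7:3].tolist())
b0=world("top",526/1.4,358/1.4,.05);print(b0)
y=lambda s:(s[...,0]>=19)&(s[...,0]<34)&(s[...,1]>110)&(s[...,2]>60)
ms=[crop_mask("top",im["top"],y,526/1.4,358/1.4,26)]
print(ms[0][2].sum());print(fit(ms,cyl(),.039,[b0[0],b0[1],0.]))
m2=crop_mask("scene",im["scene"],y,295/1.4,270/1.4,26);print(m2[2].sum())
print(fit([m2],cyl(),.039,[b0[0],b0[1],0.]));print(fit(ms+[m2],cyl(),.039,[b0[0],b0[1],0.]))
# rack corners
for p in[(443,44),(750,68),(744,190),(434,165)]:print("rack",world("top",p[0]/2.9+170,p[1]/2.9+215,.012)[:2])
for p in[(47,47),(127,37),(141,121),(57,133)]:print("vb",world("top",p[0]/2.9+170,p[1]/2.9+215,.07)[:2])
for p in[(212,213),(337,216),(332,396),(205,393)]:print("plate",world("top",p[0]/1.4,p[1]/1.4,.02)[:2])
a=cv2.resize(im["top"][220:270,180:230],(400,400),interpolation=2);b=cv2.resize(im["scene"][180:230,325:375],(400,400),interpolation=2)
save(np.hstack([a,b]),"pics/vb.png")
E
```

```text
top [[22, 152, 237], [24, 145, 245], [24, 146, 246], [22, 149, 240], [20, 158, 218]]
scene [[18, 148, 159], [19, 151, 204], [20, 150, 224], [20, 150, 226], [20, 151, 223]]
top [[11, 44, 46], [12, 118, 69], [14, 148, 148], [13, 149, 137], [14, 148, 136]]
[ 0.46894689 -0.25800714  0.05      ]
612.0
(array([ 0.47038425, -0.26003376, -0.07136639]), np.float64(0.07398329675197601))
341.0
(array([ 0.46827019, -0.26106214, -0.01854958]), np.float64(0.1731019914150238))
(array([ 0.4700177 , -0.26027594, -0.05799349]), np.float64(0.26380372047424316))
rack [ 0.5343799 -0.1263637]
rack [ 0.51547256 -0.4042071 ]
rack [ 0.40571405 -0.39736902]
rack [ 0.42495538 -0.1186565 ]
vb [0.52543959 0.22208661]
vb [0.53484661 0.15265183]
vb [0.46226185 0.13896988]
vb [0.45113543 0.2114939 ]
plate [0.73727391 0.33087992]
plate [0.73351665 0.09279406]
plate [0.39452903 0.09631708]
plate [0.39736956 0.3332335 ]
```

View pics/vb.png

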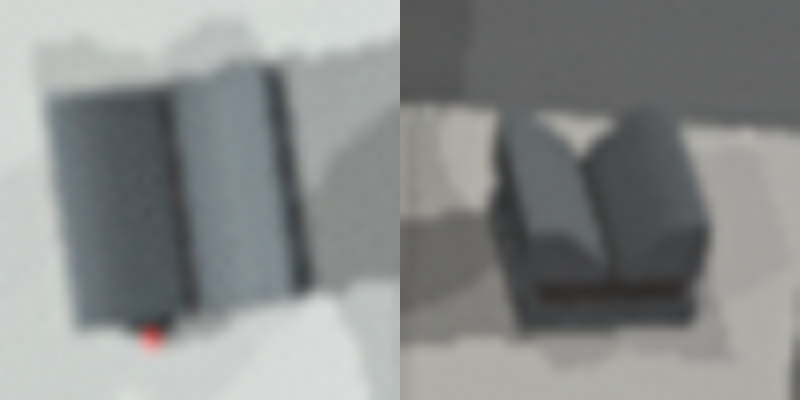

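Run:
```python
from fit import *
im={n:np.load(n+"0.npy") for n in("top","scene")}
v=cv2.cvtColor(im["top"],cv2.COLOR_RGB2HSV)[220:270,180:230,2]
print(v[27,3:46].tolist(),v[20:,20].tolist())
B=box(.075,.07,0,.05)
for th in(125,135,145):
    m=crop_mask("top",im["top"],lambda s:s[...,2]<th,203,245,26);m2=m[2].copy()
    print(th,m2.sum(),fit([m],B,.02,[.49,.182,.14]))
vs=cv2.cvtColor(im["scene"],cv2.COLOR_RGB2HSV)[180:230,325:375,2];print(vs[30,5:45].tolist())
q,_=fit([crop_mask("top",im["top"],lambda s:s[...,2]<135,203,245,26)],B,.02,[.49,.182,.14])
c,s=np.cos(q[2]),np.sin(q[2]);R=np.array([[c,-s,0],[s,c,0],[0,0,1]])
out=[]
for n,o in(("top",(180,220)),("scene",(325,180))):
    a=cv2.resize(im[n][o[1]:o[1]+50,o[0]:o[0]+50],(400,400),interpolation=2).copy()
    def ln(P,col):
        p=((pix(n,np.array(P)@R.T+[q[0],q[1],0])-o+.5)*8*16).astype(int);cv2.polylines(a,[p.astype(np.int32)],True,col,1,cv2.LINE_AA,4)
    for z in(.02,.07):ln([[x*.0375,y*.035,z] for x,y in((1,1),(1,-1),(-1,-1),(-1,1))],(255,255,0))
    for y,z in((.021,.07),(-.021,.07),(0,.05)):ln([[-.0375,y,z],[.0375,y,z]],(0,255,0))
    out.append(a)
save(np.hstack(out),"pics/vb2.png")
```

```text
[203, 206, 206, 195, 166, 139, 125, 117, 113, 106, 101, 96, 92, 93, 91, 89, 93, 87, 79, 69, 89, 118, 130, 135, 139, 142, 145, 147, 145, 144, 142, 136, 106, 77, 82, 117, 134, 140, 142, 140, 140, 140, 140] [77, 78, 79, 82, 83, 84, 86, 87, 87, 88, 89, 88, 87, 91, 90, 89, 90, 89, 90, 75, 67, 109, 162, 191, 203, 209, 209, 207, 206, 207]
125 447.0 (array([0.4910137 , 0.18734497, 0.12019716]), np.float64(1.0774919986724854))
135 531.0 (array([0.49106779, 0.18652597, 0.10950741]), np.float64(0.762921154499054))
145 1003.0 (array([0.49282861, 0.18212763, 0.22053432]), np.float64(0.2527417838573456))
[106, 106, 106, 106, 108, 107, 96, 72, 68, 61, 58, 68, 70, 69, 69, 70, 76, 88, 100, 96, 73, 65, 73, 74, 76, 76, 74, 71, 69, 69, 68, 66, 68, 101, 152, 166, 165, 164, 166, 165]
```

View pics/vb2.png

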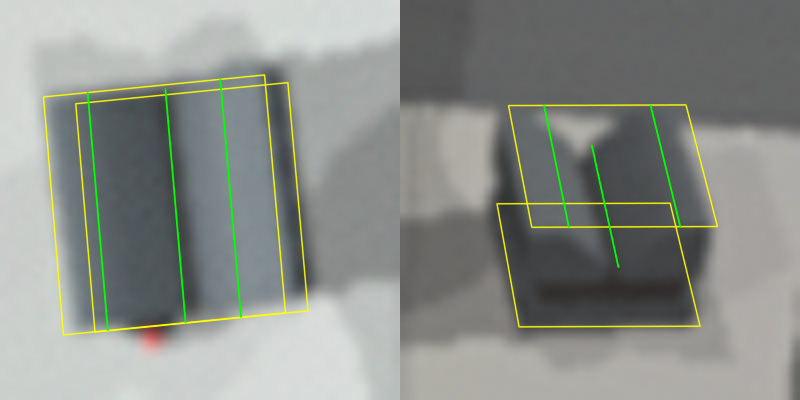

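```bash
cat > plan.py <<'E'
from h import *
def plan(*wps,pose=None):
    """wps: (x,y,z,jaw angle deg of tool x,n rows); prints rows [dx,dy,dz],[0,turn,0]"""
    s=sense();p=np.array(s['tcp_pos']);R=np.array(s['ee_rot']);a=np.degrees(np.arctan2(R[1,0],R[0,0]))
    print('at',p.round(4),'jaw',a.round(2),'f',s['wrist_force'].round(2),'w',round(87*s['gripper_width'],1),'t',s['time_s'],'tilt',np.degrees(np.arccos(-R[2,1])).round(2))
    for x,y,z,b,n in wps:
        d=(np.array([x,y,z])-p)/n;t=(a-b)/n   # turn about tool y (down)
        for _ in range(n):
            c,sn=np.cos(np.radians(a)),np.sin(np.radians(a))
            print([[round(float(v),4) for v in(d[0]*c+d[1]*sn,-d[2],-(-d[0]*sn+d[1]*c)*-1 if 0 else d@np.cross([c,sn,0],[0,0,-1]))],[0,round(float(t),2),0]]);a-=t
        p=np.array([x,y,z])
E
python3 - <<'E'
from fit import *
from plan import plan
from scipy.optimize import least_squares
L=np.array([[1,1,.07],[-1,1,.07],[1,-1,.07],[-1,-1,.07],[-1,-1,.02],[1,-1,.02],[1,1,.02],[1,1,.07]])*[.0375,.035,1]
cm=["top"]*5+["scene"]*3
px=np.array([[50,95],[78,328],[262,68],[290,298],[313,292],[520,328],[693,328],[712,230]])/8-.5+np.array([[180,220]]*5+[[325,180]]*3)
def res(q,k=range(8)):
    c,s=np.cos(q[2]),np.sin(q[2]);R=np.array([[c,-s,0],[s,c,0],[0,0,1]]);W=L@R.T+[q[0],q[1],0]
    return np.concatenate([pix(cm[i],W[i])[0]-px[i] for i in k])
for k in(range(8),range(5),range(5,8)):
    r=least_squares(lambda q:res(q,k),[.49,.18,.14],loss='soft_l1');print(r.x,res(r.x,k).round(1))
plan((.470,-.2605,.15,86.1,8),(.470,-.2605,.06,86.1,2))
E
```

```text
[0.49372649 0.18721981 0.17324296] [ -2.    0.1  -1.1   0.5  -1.   -1.   -0.   -0.3  -0.1   0.3 -49.1   0.8
 -48.3  -0.2 -48.5  -0.4]
[0.49377928 0.18497465 0.14783136] [-0.7 -0.3 -0.6  0.2  0.3 -0.7  0.5  0.1  0.4  0.7]
[0.47701427 0.33716488 0.12269901] [-1.   0.2 -0.  -0.   1.  -0.2]
at [ 0.2128 -0.587   0.1824] jaw 109.92 f [ 0.37 -0.62 -0.1 ] w 87.0 t 0.1 tilt 0.11
[[0.0274, 0.004, -0.0441], [0, 2.98, 0]]
[[0.0297, 0.004, -0.0426], [0, 2.98, 0]]
[[0.0318, 0.004, -0.041], [0, 2.98, 0]]
[[0.0339, 0.004, -0.0393], [0, 2.98, 0]]
[[0.0359, 0.004, -0.0375], [0, 2.98, 0]]
[[0.0378, 0.004, -0.0356], [0, 2.98, 0]]
[[0.0396, 0.004, -0.0336], [0, 2.98, 0]]
[[0.0413, 0.004, -0.0315], [0, 2.98, 0]]
[[0.0, 0.045, 0.0], [0, 0.0, 0]]
[[0.0, 0.045, 0.0], [0, 0.0, 0]]
```

jog_arm(series=[[[0.0274,0.004,-0.0441],[0,2.98,0],0.066],[[0.0297,0.004,-0.0426],[0,2.98,0],0.066],[[0.0318,0.004,-0.041],[0,2.98,0],0.066],[[0.0339,0.004,-0.0393],[0,2.98,0],0.066],[[0.0359,0.004,-0.0375],[0,2.98,0],0.066],[[0.0378,0.004,-0.0356],[0,2.98,0],0.066],[[0.0396,0.004,-0.0336],[0,2.98,0],0.066],[[0.0413,0.004,-0.0315],[0,2.98,0],0.066],[[0,0,0],[0,0,0],0.066],[[0,0,0],[0,0,0],0.066]])

```text
time_s: 1.35
tcp_pos: [0.4698, -0.2611, 0.151]
ee_rot: [[0.067, -0.001, -0.998], [0.998, 0.0, 0.067], [0.0, -1.0, 0.001]]
wrist_force: [0.6, -0.5, -0.4]
gripper_width: 0.756
```

Run:
```python
from fit import *
from plan import plan
from scipy.optimize import least_squares
L=np.array([[1,1,.07],[-1,1,.07],[1,-1,.07],[-1,-1,.07],[-1,-1,.02],[1,-1,.02],[1,1,.02],[1,1,.07]])*[.0375,.035,1]
cm=["top"]*5+["scene"]*3
px=np.array([[50,95],[78,328],[262,68],[290,298],[313,292],[120,328],[293,328],[312,230]])/8-.5+np.array([[180,220]]*5+[[325,180]]*3)
def res(q,k=range(8)):
    c,s=np.cos(q[2]),np.sin(q[2]);R=np.array([[c,-s,0],[s,c,0],[0,0,1]]);W=L@R.T+[q[0],q[1],0]
    return np.concatenate([pix(cm[i],W[i])[0]-px[i] for i in k])
for k in(range(8),range(5),range(5,8)):
    r=least_squares(lambda q:res(q,k),[.49,.18,.14],loss='soft_l1');print(r.x,res(r.x,k).round(1))
plan((.470,-.2605,.15,86.1,1),(.470,-.2605,.029,86.1,5))
```

```text
[0.49368191 0.18462214 0.14116197] [-0.5 -0.4 -0.6  0.2  0.5 -0.6  0.6  0.3  0.5  0.8 -0.4  0.6  0.6 -0.
  0.4 -0.2]
[0.49377928 0.18497465 0.14783136] [-0.7 -0.3 -0.6  0.2  0.3 -0.7  0.5  0.1  0.4  0.7]
[0.49264191 0.18517757 0.1074113 ] [-0.6  0.1  0.4  0.   0.2 -0.2]
at [ 0.4698 -0.2611  0.151 ] jaw 86.13 f [ 0.64 -0.54 -0.41] w 65.8 t 1.35 tilt 0.06
[[0.0006, 0.001, -0.0002], [0, 0.03, 0]]
[[0.0, 0.0242, 0.0], [0, 0.0, 0]]
[[0.0, 0.0242, 0.0], [0, 0.0, 0]]
[[0.0, 0.0242, 0.0], [0, 0.0, 0]]
[[0.0, 0.0242, 0.0], [0, 0.0, 0]]
[[0.0, 0.0242, 0.0], [0, 0.0, 0]]
```

jog_arm(series=[[[0.0005,0.0,0],[0,0,0],0.066],[[0,0.03,0],[0,0,0],0.066],[[0,0.03,0],[0,0,0],0.066],[[0,0.03,0],[0,0,0],0.066],[[0,0.02,0],[0,0,0],0.066],[[0,0.012,0],[0,0,0],0.066],[[0,0,0],[0,0,0],0.066],[[0,0,0],[0,0,0],0.056],[[0,0,0],[0,0,0],0.052],[[0,0,0],[0,0,0],0.04]])

```text
time_s: 2.6
tcp_pos: [0.4705, -0.2609, 0.03]
ee_rot: [[0.068, 0.001, -0.998], [0.998, -0.0, 0.068], [-0.0, -1.0, -0.001]]
wrist_force: [-0.4, 0.6, -0.4]
gripper_width: 0.557
```

jog_arm(series=[[[0,0,0],[0,0,0],0.04],[[0,0,0],[0,0,0],0.04],[[0,0,0],[0,0,0],0.04]])

```text
time_s: 2.98
tcp_pos: [0.4702, -0.2608, 0.0294]
ee_rot: [[0.068, 0.0, -0.998], [0.998, 0.0, 0.068], [0.0, -1.0, -0.0]]
wrist_force: [0.3, -0.3, -0.1]
gripper_width: 0.462
```

Run:
```python
from fit import *
from plan import plan
plan((.470,-.2605,.16,86.1,4),(.494,.1847,.17,98.0,10))
im=capture("top");ms=crop_mask("top",im,lambda y:0,0,0,1) if 0 else None
```

```text
at [ 0.4702 -0.2608  0.0294] jaw 86.09 f [ 0.32 -0.26 -0.08] w 40.2 t 2.975 tilt 0.0
[[0.0001, -0.0327, 0.0], [0, -0.0, 0]]
[[0.0001, -0.0327, 0.0], [0, -0.0, 0]]
[[0.0001, -0.0327, 0.0], [0, -0.0, 0]]
[[0.0001, -0.0327, 0.0], [0, -0.0, 0]]
[[0.0446, -0.001, 0.0006], [0, -1.19, 0]]
[[0.0446, -0.001, -0.0003], [0, -1.19, 0]]
[[0.0446, -0.001, -0.0012], [0, -1.19, 0]]
[[0.0445, -0.001, -0.0021], [0, -1.19, 0]]
[[0.0445, -0.001, -0.0031], [0, -1.19, 0]]
[[0.0444, -0.001, -0.004], [0, -1.19, 0]]
[[0.0443, -0.001, -0.0049], [0, -1.19, 0]]
[[0.0442, -0.001, -0.0058], [0, -1.19, 0]]
[[0.0441, -0.001, -0.0067], [0, -1.19, 0]]
[[0.0439, -0.001, -0.0077], [0, -1.19, 0]]
```

Run:
```python
from fit import *
a=capture("top");b=capture("scene")
P=[.4702,-.2608,.0294];print(pix("top",P),pix("scene",P))
f=lambda i,o:cv2.resize(i[o[1]:o[1]+80,o[0]:o[0]+80],(400,400),interpolation=2)
save(np.hstack([f(a,(335,210)),f(b,(170,150))]),"pics/g1.png")
```

```text
[[375.25348105 255.18701655]] [[211.05940062 196.91023853]]
```

View pics/g1.png

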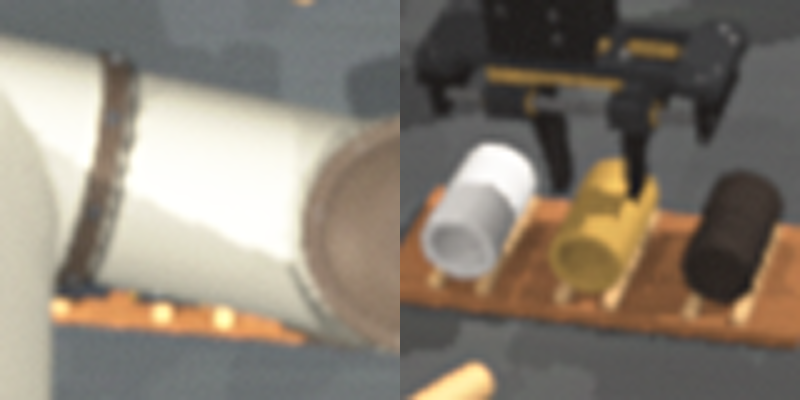

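Run:
```python
from fit import *
K,r,t=cam("scene");print("cam",-cv2.Rodrigues(r)[0].T@t)
j=np.array([.068,.998,0])
for z in(.03,.045,.06,.075):
  for d in(-.035,-.02,.02,.035):
    p=np.array([.4702,-.2608,z])+j*d;print(z,d,((pix("scene",p)[0]-[170,150]+.5)*5+[400,0]).round())
print(sense()['gripper_width'],sense()['wrist_force'],sense()['effort'])
```

```text
cam [1.49618241 0.06765576 0.85898793]
0.03 -0.035 [556. 231.]
0.03 -0.02 [578. 233.]
0.03 0.02 [637. 240.]
0.03 0.035 [660. 242.]
0.045 -0.035 [553. 212.]
0.045 -0.02 [576. 215.]
0.045 0.02 [635. 221.]
0.045 0.035 [658. 224.]
0.06 -0.035 [550. 194.]
0.06 -0.02 [573. 196.]
0.06 0.02 [633. 203.]
0.06 0.035 [655. 205.]
0.075 -0.035 [548. 175.]
0.075 -0.02 [570. 178.]
0.075 0.02 [630. 184.]
0.075 0.035 [653. 187.]
0.4628812416596269 [-1.33152941 -0.32730145  0.02991212] [ 2.83082496e-03 -3.51084888e+01  1.38522246e+01  3.11240472e+00
 -7.14471121e-02 -4.18202262e-05]
```

Run:
```python
from fit import *
j=np.array([-.34,.94,0])
for z in(.183,.213):
  for d in(-.05,-.0435,.0435,.05):
    p=np.array([.2128,-.587,z])+j*d;print(z,d,((pix("scene",p)[0]-[80,60]+.5)*5).round())
a=np.load("scene0.npy")[60:130,80:180];save(a,"pics/g0.png",5)
```

```text
0.183 -0.05 [194. 273.]
0.183 -0.0435 [204. 272.]
0.183 0.0435 [330. 259.]
0.183 0.05 [340. 258.]
0.213 -0.05 [183. 234.]
0.213 -0.0435 [193. 233.]
0.213 0.0435 [322. 220.]
0.213 0.05 [331. 219.]
```

View pics/g0.png

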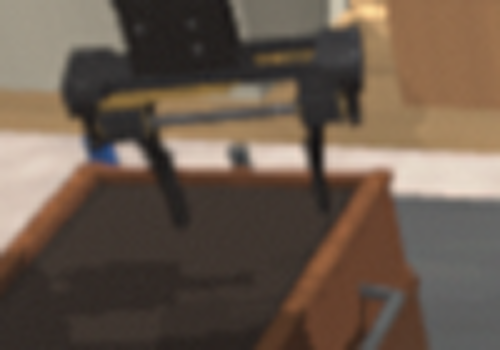

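jog_arm(series=[[[0,0,0],[0,0,0],0.062],[[0,0,0],[0,0,0],0.062],[[0,-0.04,0],[0,0,0],0.062],[[0,-0.04,0],[0,0,0],0.052],[[0,0,0],[0,0,0],0.052],[[0,0,0],[0,0,0],0.052]])

```text
time_s: 3.88
tcp_pos: [0.4695, -0.2605, 0.1089]
ee_rot: [[0.069, -0.001, -0.998], [0.998, 0.001, 0.069], [0.001, -1.0, 0.001]]
wrist_force: [0.4, 0.3, -0.5]
gripper_width: 0.602
```

Run:
```python
from fit import *
np.save("s52.npy",capture("scene"));s=sense();print(s['tcp_pos'],s['gripper_width']*87)
```

```text
[ 0.4691861  -0.26045698  0.1082892 ] 52.36382770713742
```

jog_arm(series=[[[0,0,0],[0,0,0],0.0],[[0,0,0],[0,0,0],0.0],[[0,0,0],[0,0,0],0.0],[[0,0,0],[0,0,0],0.0],[[0,0,0],[0,0,0],0.0],[[0,0,0],[0,0,0],0.0]])

```text
time_s: 4.68
tcp_pos: [0.4702, -0.2608, 0.1094]
ee_rot: [[0.068, 0.0, -0.998], [0.998, -0.0, 0.068], [-0.0, -1.0, -0.0]]
wrist_force: [-0.2, -0.9, 0.4]
gripper_width: 0.035
```

Run:
```python
from fit import *
b=capture("scene");s=sense();print(s['tcp_pos'],s['gripper_width']*87)
a=np.load("s52.npy");o=np.array([170,110])
def f(i,w):
    c=cv2.resize(i[110:190,170:250],(400,400),interpolation=2)
    for dz in(0,.015,.03):
      for d in(-w/2,w/2):
        p=s['tcp_pos']+np.array([.068,.998,0])*d+[0,0,dz];q=((pix("scene",p)[0]-o+.5)*5).astype(int);cv2.circle(c,tuple(int(v) for v in q),3,[(255,0,0),(0,255,0),(0,0,255)][int(dz/.015+.1)],-1)
    return c
save(np.hstack([f(a,.052),f(b,.0)]),"pics/g2.png")
```

```text
[ 0.47014392 -0.26078704  0.10939523] 1.8657037616937064
```

View pics/g2.png

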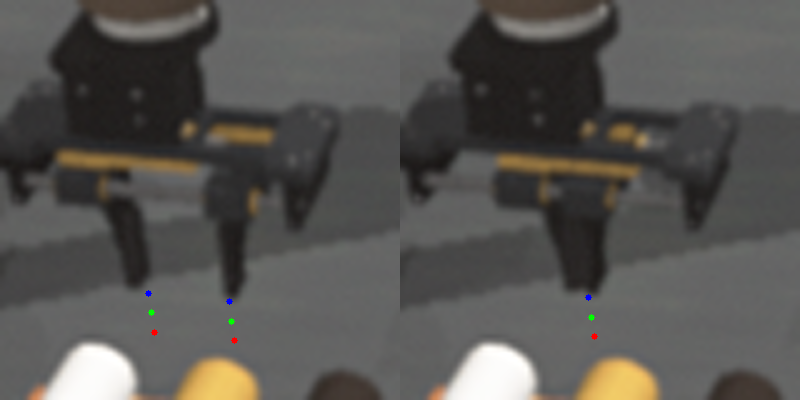

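The fingertips appear about 31 mm above the reported TCP. That would also explain the jaws closing to 40 mm over the bush. I'll check it with a light touch on the bush's top line, shut fingers, and read the stiffness for the final press at the same time.

jog_arm(series=[[[0,0.03,0],[0,0,0],0],[[0,0.03,0],[0,0,0],0],[[0,0.007,0],[0,0,0],0],[[0,0,0],[0,0,0],0],[[0,0,0],[0,0,0],0]])

```text
time_s: 5.35
tcp_pos: [0.4712, -0.2611, 0.0436]
ee_rot: [[0.068, 0.002, -0.998], [0.998, -0.001, 0.068], [-0.001, -1.0, -0.002]]
wrist_force: [0.0, -0.3, 0.8]
gripper_width: 0.005
```

jog_arm(series=[[[0,0.002,0],[0,0,0],0],[[0,0.002,0],[0,0,0],0],[[0,0,0],[0,0,0],0]])

```text
time_s: 5.72
tcp_pos: [0.47, -0.2608, 0.0383]
ee_rot: [[0.068, -0.0, -0.998], [0.998, 0.0, 0.068], [0.0, -1.0, 0.0]]
wrist_force: [-0.1, -0.7, 0.4]
gripper_width: 0.005
```

jog_arm(series=[[[0,0.002,0],[0,0,0],0],[[0,0.001,0],[0,0,0],0],[[0,0,0],[0,0,0],0]])

```text
time_s: 6.1
tcp_pos: [0.47, -0.2608, 0.0352]
ee_rot: [[0.068, -0.0, -0.998], [0.998, 0.0, 0.068], [0.0, -1.0, 0.0]]
wrist_force: [0.2, 0.1, -0.0]
gripper_width: 0.005
```

jog_arm(series=[[[0,0.0015,0],[0,0,0],0],[[0,0,0],[0,0,0],0]])

```text
time_s: 6.35
tcp_pos: [0.47, -0.2608, 0.0337]
ee_rot: [[0.068, -0.0, -0.998], [0.998, 0.0, 0.068], [0.0, -1.0, 0.0]]
wrist_force: [-0.5, -0.3, -0.1]
gripper_width: 0.007
```

jog_arm(series=[[[0,0.0015,0],[0,0,0],0],[[0,0,0],[0,0,0],0]])

```text
time_s: 6.6
tcp_pos: [0.4701, -0.2608, 0.0322]
ee_rot: [[0.068, -0.0, -0.998], [0.998, 0.0, 0.068], [0.0, -1.0, 0.0]]
wrist_force: [0.2, -0.1, 0.7]
gripper_width: 0.007
```

jog_arm(series=[[[0,0.0015,0],[0,0,0],0],[[0,0,0],[0,0,0],0]])

```text
time_s: 6.85
tcp_pos: [0.47, -0.2608, 0.0307]
ee_rot: [[0.068, -0.0, -0.998], [0.998, 0.0, 0.068], [0.0, -1.0, 0.0]]
wrist_force: [0.0, 1.0, 0.1]
gripper_width: 0.009
```

jog_arm(series=[[[0,0.0015,0],[0,0,0],0],[[0,0,0],[0,0,0],0]])

```text
time_s: 7.1
tcp_pos: [0.47, -0.2608, 0.0292]
ee_rot: [[0.068, -0.0, -0.998], [0.998, 0.0, 0.068], [0.0, -1.0, 0.0]]
wrist_force: [0.8, 0.0, 0.6]
gripper_width: 0.008
```

jog_arm(series=[[[0,0.0015,0],[0,0,0],0],[[0,0,0],[0,0,0],0]])

```text
time_s: 7.35
tcp_pos: [0.47, -0.2608, 0.0277]
ee_rot: [[0.068, -0.0, -0.998], [0.998, 0.0, 0.068], [0.0, -1.0, 0.0]]
wrist_force: [0.5, -0.7, 0.5]
gripper_width: 0.007
```

jog_arm(series=[[[0,0.0015,0],[0,0,0],0],[[0,0,0],[0,0,0],0]])

```text
time_s: 7.6
tcp_pos: [0.47, -0.2607, 0.0262]
ee_rot: [[0.068, -0.0, -0.998], [0.998, 0.0, 0.068], [0.0, -1.0, 0.0]]
wrist_force: [0.5, 1.0, 0.2]
gripper_width: 0.007
```

Run:
```python
from fit import *
b=capture("scene");a=capture("top");s=sense()
f=lambda i,o:cv2.resize(i[o[1]:o[1]+80,o[0]:o[0]+80],(400,400),interpolation=2)
c=f(b,(170,140))
for p in [s['tcp_pos']+[0,0,d] for d in(0,.03,.04)]+[s['tcp_pos']-[.05,0,0]]:
    q=((pix("scene",p)[0]-[170,140]+.5)*5);cv2.circle(c,tuple(int(v) for v in q),3,(255,0,0),1)
d=cv2.resize(a[150:390,280:520],(400,400),interpolation=2)
save(np.hstack([c,d]),"pics/g3.png")
```

```text
(no output)
```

View pics/g3.png

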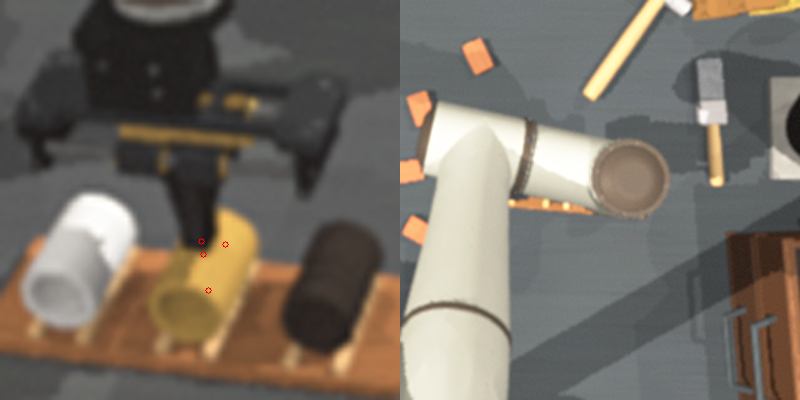

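jog_arm(series=[[[0,0.0015,0],[0,0,0],0],[[0,0,0],[0,0,0],0]])

```text
time_s: 7.95
tcp_pos: [0.4703, -0.2609, 0.025]
ee_rot: [[0.068, 0.0, -0.998], [0.998, -0.0, 0.068], [-0.0, -1.0, -0.0]]
wrist_force: [-0.4, 0.6, 1.6]
gripper_width: 0.004
```

jog_arm(series=[[[0,0.0015,0],[0,0,0],0],[[0,0,0],[0,0,0],0]])

```text
time_s: 8.2
tcp_pos: [0.4704, -0.261, 0.0248]
ee_rot: [[0.068, 0.001, -0.998], [0.998, -0.001, 0.068], [-0.001, -1.0, -0.001]]
wrist_force: [-2.2, 2.1, 8.6]
gripper_width: 0.004
```

jog_arm(series=[[[0,0.0015,0],[0,0,0],0],[[0,0,0],[0,0,0],0]])

```text
time_s: 8.45
tcp_pos: [0.4705, -0.2612, 0.0246]
ee_rot: [[0.067, 0.001, -0.998], [0.998, -0.001, 0.067], [-0.001, -1.0, -0.001]]
wrist_force: [-5.5, 3.5, 17.7]
gripper_width: 0.004
```

jog_arm(series=[[[0,0.0015,0],[0,0,0],0],[[0,0,0],[0,0,0],0]])

```text
time_s: 8.7
tcp_pos: [0.4706, -0.2613, 0.0245]
ee_rot: [[0.066, 0.001, -0.998], [0.998, -0.002, 0.066], [-0.002, -1.0, -0.001]]
wrist_force: [-6.2, 3.6, 25.4]
gripper_width: 0.004
```

jog_arm(series=[[[0,-0.015,0],[0,0,0],0.02],[[0.002,-0.015,0],[0,0,0],0.065],[[0,0,0],[0,0,0],0.065],[[0,0,0],[0,0,0],0.065],[[0,0,0],[0,0,0],0.065],[[0,0,0],[0,0,0],0.065],[[0,0.015,0],[0,0,0],0.065],[[0,0.015,0],[0,0,0],0.065],[[0,0.01,0],[0,0,0],0.065],[[0,0.0,0],[0,0,0],0.065]])

```text
time_s: 9.95
tcp_pos: [0.4693, -0.2586, 0.0089]
ee_rot: [[0.068, -0.003, -0.998], [0.998, 0.001, 0.068], [0.0, -1.0, 0.003]]
wrist_force: [-1.2, -0.3, 0.0]
gripper_width: 0.745
```

jog_arm(series=[[[0,0.007,0],[0,0,0],0.065],[[0,0.007,0],[0,0,0],0.065],[[0,0.006,0],[0,0,0],0.065],[[0,0,0],[0,0,0],0.065]])

```text
time_s: 10.45
tcp_pos: [0.4698, -0.2587, -0.0102]
ee_rot: [[0.068, -0.001, -0.998], [0.998, 0.0, 0.068], [0.0, -1.0, 0.001]]
wrist_force: [0.2, -0.0, -0.1]
gripper_width: 0.746
```

jog_arm(series=[[[0,0,0],[0,0,0],0.056],[[0,0,0],[0,0,0],0.052],[[0,0,0],[0,0,0],0.04],[[0,0,0],[0,0,0],0.04],[[0,0,0],[0,0,0],0.04],[[0,0,0],[0,0,0],0.04]])

```text
time_s: 11.2
tcp_pos: [0.4706, -0.2606, -0.0085]
ee_rot: [[0.068, 0.001, -0.998], [0.998, -0.002, 0.068], [-0.002, -1.0, -0.001]]
wrist_force: [-2.2, -7.3, 2.4]
gripper_width: 0.568
```

```bash
python3 -c "
from plan import plan
plan((.470,-.2606,.111,86.1,6),(.4937,.1847,.111,98.0,12))"
```

```text
at [ 0.4706 -0.2606 -0.0085] jaw 86.12 f [-2.19 -7.31  2.45] w 49.5 t 11.2 tilt 0.14
[[-0.0, -0.0199, 0.0001], [0, 0.0, 0]]
[[-0.0, -0.0199, 0.0001], [0, 0.0, 0]]
[[-0.0, -0.0199, 0.0001], [0, 0.0, 0]]
[[-0.0, -0.0199, 0.0001], [0, 0.0, 0]]
[[-0.0, -0.0199, 0.0001], [0, 0.0, 0]]
[[-0.0, -0.0199, 0.0001], [0, 0.0, 0]]
[[0.0372, -0.0, 0.0006], [0, -0.99, 0]]
[[0.0372, -0.0, -0.0001], [0, -0.99, 0]]
[[0.0372, -0.0, -0.0007], [0, -0.99, 0]]
[[0.0371, -0.0, -0.0014], [0, -0.99, 0]]
[[0.0371, -0.0, -0.002], [0, -0.99, 0]]
[[0.0371, -0.0, -0.0027], [0, -0.99, 0]]
[[0.037, -0.0, -0.0033], [0, -0.99, 0]]
[[0.037, -0.0, -0.0039], [0, -0.99, 0]]
[[0.0369, -0.0, -0.0046], [0, -0.99, 0]]
[[0.0368, -0.0, -0.0052], [0, -0.99, 0]]
[[0.0367, -0.0, -0.0059], [0, -0.99, 0]]
[[0.0366, -0.0, -0.0065], [0, -0.99, 0]]
```

jog_arm(series=[[[0,-0.01,0],[0,0,0],0.04],[[0,-0.02,0],[0,0,0],0.04],[[0,-0.03,0],[0,0,0],0.04],[[0,-0.03,0],[0,0,0],0.04],[[0,-0.02,0],[0,0,0],0.04],[[0,-0.01,0],[0,0,0],0.04],[[0,0,0],[0,0,0],0.04]])

```text
time_s: 12.08
tcp_pos: [0.47, -0.2584, 0.1102]
ee_rot: [[0.068, 0.0, -0.998], [0.998, 0.001, 0.068], [0.001, -1.0, -0.0]]
wrist_force: [0.0, -0.4, -5.6]
gripper_width: 0.567
```

jog_arm(series=[[[0.02,0,0],[0,-1,0],0.04],[[0.037,0,0],[0,-1,0],0.04],[[0.037,0,-0.001],[0,-1,0],0.04],[[0.04,0,-0.0015],[0,-1,0],0.04],[[0.04,0,-0.002],[0,-1,0],0.04],[[0.04,0,-0.003],[0,-1,0],0.04],[[0.04,0,-0.0035],[0,-1,0],0.04],[[0.04,0,-0.004],[0,-1,0],0.04],[[0.04,0,-0.005],[0,-1,0],0.04],[[0.037,0,-0.005],[0,-1,0],0.04]])

```text
time_s: 13.32
tcp_pos: [0.4886, 0.114, 0.1089]
ee_rot: [[-0.107, -0.003, -0.994], [0.994, -0.001, -0.107], [-0.001, -1.0, 0.003]]
wrist_force: [0.4, -0.0, -5.0]
gripper_width: 0.566
```

jog_arm(series=[[[0.035,0,-0.006],[0,-1,0],0.04],[[0.02,0,-0.004],[0,-1,0],0.04],[[0.01,0,-0.002],[0,0,0],0.04],[[0,0,0],[0,0,0],0.04],[[0,0,0],[0,0,0],0.04]])

```text
time_s: 13.95
tcp_pos: [0.4937, 0.1778, 0.1101]
ee_rot: [[-0.14, -0.001, -0.99], [0.99, -0.001, -0.14], [-0.0, -1.0, 0.001]]
wrist_force: [0.5, 0.5, -4.2]
gripper_width: 0.568
```

Run:
```python
from fit import *
from plan import plan
plan((.4937,.1847,.111,98.0,1))
s=sense();b=capture("scene");o=(310,140)
c=cv2.resize(b[140:220,310:390],(400,400),interpolation=2)
y=lambda s:(s[...,0]>=15)&(s[...,0]<34)&(s[...,1]>100)&(s[...,2]>60)
u=pix("scene",s['tcp_pos']+[0,0,.049])[0];print(u)
m=crop_mask("scene",b,y,u[0],u[1],26);print(m[2].sum())
q,e=fit([m],cyl(),s['tcp_pos'][2]+.049,[*s['tcp_pos'][:2],.14]);print(q,e)
save(c,"pics/h1.png",1.4)
```

```text
at [0.4937 0.1778 0.1101] jaw 98.02 f [ 0.47  0.53 -4.24] w 49.4 t 13.95 tilt 0.06
[[0.0069, -0.0009, -0.0009], [0, 0.02, 0]]
[351.23205911 176.68889215]
428.0
[0.49457086 0.17856687 0.08596557] 0.1181204542517662
```

View pics/h1.png

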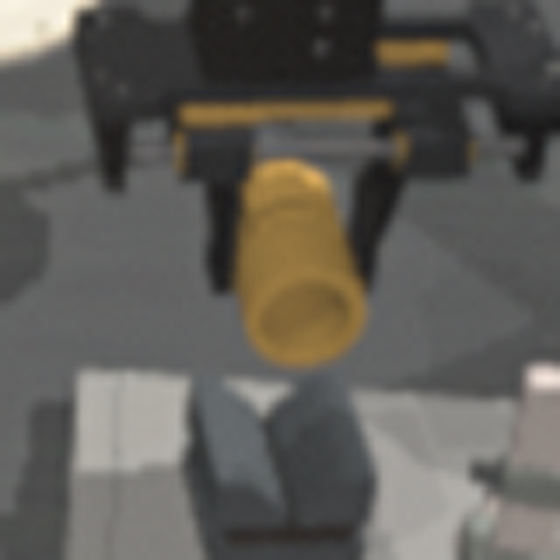

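jog_arm(series=[[[0.0065,0,-0.001],[0,0,0],0.04],[[0,0.015,0],[0,0,0],0.04],[[0,0.02,0],[0,0,0],0.04],[[0,0.015,0],[0,0,0],0.04],[[0,0.01,0],[0,0,0],0.04],[[0,0.005,0],[0,0,0],0.04],[[0,0.003,0],[0,0,0],0.04],[[0,0,0],[0,0,0],0.04],[[0,0,0],[0,0,0],0.04]])

```text
time_s: 15.12
tcp_pos: [0.4945, 0.1856, 0.0428]
ee_rot: [[-0.141, 0.001, -0.99], [0.99, 0.001, -0.141], [0.0, -1.0, -0.001]]
wrist_force: [-0.9, -0.8, -4.6]
gripper_width: 0.567
```

jog_arm(series=[[[0,0.002,0],[0,0,0],0.04],[[0,0.0015,0],[0,0,0],0.04],[[0,0,0],[0,0,0],0.04]])

```text
time_s: 15.5
tcp_pos: [0.4941, 0.1853, 0.0387]
ee_rot: [[-0.141, -0.0, -0.99], [0.99, -0.0, -0.141], [-0.0, -1.0, 0.0]]
wrist_force: [-0.3, -0.3, -5.1]
gripper_width: 0.568
```

jog_arm(series=[[[0,0.0015,0],[0,0,0],0.04],[[0,0,0],[0,0,0],0.04]])

```text
time_s: 15.75
tcp_pos: [0.4945, 0.1854, 0.0377]
ee_rot: [[-0.141, 0.0, -0.99], [0.99, -0.0, -0.141], [-0.0, -1.0, -0.0]]
wrist_force: [-0.5, -0.9, -2.5]
gripper_width: 0.568
```

jog_arm(series=[[[0,0.001,0],[0,0,0],0.04],[[0,0,0],[0,0,0],0.04]])

```text
time_s: 16.0
tcp_pos: [0.4947, 0.1854, 0.0374]
ee_rot: [[-0.142, 0.001, -0.99], [0.99, -0.0, -0.142], [-0.0, -1.0, -0.001]]
wrist_force: [-1.3, -2.0, 4.9]
gripper_width: 0.566
```

jog_arm(series=[[[0,0.001,0],[0,0,0],0.04],[[0,0,0],[0,0,0],0.04]])

```text
time_s: 16.25
tcp_pos: [0.4947, 0.1854, 0.0373]
ee_rot: [[-0.142, 0.001, -0.99], [0.99, -0.0, -0.142], [-0.0, -1.0, -0.001]]
wrist_force: [-3.0, -2.5, 11.0]
gripper_width: 0.568
```

jog_arm(series=[[[0,-0.001,0],[0,0,0],0.04],[[0,0,0],[0,0,0],0.052],[[0,0,0],[0,0,0],0.056],[[0,0,0],[0,0,0],0.062],[[0,0,0],[0,0,0],0.064],[[0,0,0],[0,0,0],0.064],[[0,0,0],[0,0,0],0.064]])

```text
time_s: 17.12
tcp_pos: [0.4942, 0.1855, 0.0363]
ee_rot: [[-0.141, 0.0, -0.99], [0.99, 0.0, -0.141], [0.0, -1.0, -0.0]]
wrist_force: [0.2, 1.1, 0.4]
gripper_width: 0.734
```

jog_arm(series=[[[0,-0.015,0],[0,0,0],0.064],[[0,-0.03,0],[0,0,0],0.064],[[0,-0.05,0],[0,0,0],0.064],[[0,-0.05,0],[0,0,0],0.064],[[0,0,0],[0,0,0],0.064]])

```text
time_s: 17.75
tcp_pos: [0.497, 0.187, 0.1874]
ee_rot: [[-0.141, 0.01, -0.99], [0.99, 0.006, -0.141], [0.005, -1.0, -0.011]]
wrist_force: [0.2, 0.3, -0.2]
gripper_width: 0.737
```

Run:
```python
from fit import *
from plan import plan
plan((.659,-.136,.15,0,1))
b=capture("scene");np.save("placed.npy",b)
y=lambda s:(s[...,0]>=15)&(s[...,0]<34)&(s[...,1]>100)&(s[...,2]>60)
u=pix("scene",[.494,.185,.084])[0]
m=crop_mask("scene",b,y,u[0],u[1],26);print(m[2].sum())
for z in(.0844,.0864,.0824):print(z,fit([m],cyl(),z,[.494,.185,.14]))
```

```text
at [0.497  0.187  0.1874] jaw 98.13 f [ 0.17  0.29 -0.2 ] w 64.1 t 17.75 tilt 0.68
[[-0.3427, 0.0374, -0.1147], [0, 98.13, 0]]
432.0
0.0844 (array([0.49417349, 0.1844276 , 0.13622356]), np.float64(0.055041152983903885))
0.0864 (array([0.49665312, 0.18415152, 0.1339667 ]), np.float64(0.05709876865148544))
0.0824 (array([0.49167183, 0.18468593, 0.1322311 ]), np.float64(0.053369347006082535))
```

```bash
python3 -c "
from plan import plan
plan((.6592,-.1357,.12,116.7,8),(.6592,-.1357,-.03,116.7,5))
from h import sense;print(sense()['joints'].round(1))"
```

```text
at [0.4952 0.1862 0.1845] jaw 98.09 f [-0.65  0.64 -1.03] w 63.9 t 17.8 tilt 0.36
[[-0.0427, 0.0081, -0.0146], [0, -2.33, 0]]
[[-0.0433, 0.0081, -0.0129], [0, -2.33, 0]]
[[-0.0438, 0.0081, -0.0111], [0, -2.33, 0]]
[[-0.0442, 0.0081, -0.0093], [0, -2.33, 0]]
[[-0.0445, 0.0081, -0.0075], [0, -2.33, 0]]
[[-0.0448, 0.0081, -0.0057], [0, -2.33, 0]]
[[-0.045, 0.0081, -0.0039], [0, -2.33, 0]]
[[-0.0451, 0.0081, -0.0021], [0, -2.33, 0]]
[[0.0, 0.03, 0.0], [0, 0.0, 0]]
[[0.0, 0.03, 0.0], [0, 0.0, 0]]
[[0.0, 0.03, 0.0], [0, 0.0, 0]]
[[0.0, 0.03, 0.0], [0, 0.0, 0]]
[[0.0, 0.03, 0.0], [0, 0.0, 0]]
[  38.2   12.4  -13.1    0.   -64.1 -120.1]
```

jog_arm(series=[[[-0.043,0,-0.0146],[0,-2.33,0],0.05],[[-0.0433,0.008,-0.0129],[0,-2.33,0],0.05],[[-0.0438,0.008,-0.0111],[0,-2.33,0],0.05],[[-0.0442,0.008,-0.0093],[0,-2.33,0],0.05],[[-0.0445,0.008,-0.0075],[0,-2.33,0],0.05],[[-0.0448,0.008,-0.0057],[0,-2.33,0],0.05],[[-0.045,0.008,-0.0039],[0,-2.33,0],0.05],[[-0.0451,0.008,-0.0021],[0,-2.33,0],0.05],[[0,0.01,0],[0,0,0],0.05],[[0,0,0],[0,0,0],0.05]])

```text
time_s: 19.05
tcp_pos: [0.6565, -0.1367, 0.1132]
ee_rot: [[-0.449, -0.005, -0.894], [0.894, 0.001, -0.449], [0.003, -1.0, 0.004]]
wrist_force: [-0.5, 0.4, 0.4]
gripper_width: 0.577
```

Run:
```python
from fit import *
from plan import plan
plan((.6592,-.1357,.10,116.7,1),(.6592,-.1357,-.027,116.7,5))
b=capture("scene")
w=lambda s:((s[...,0]<12)|(s[...,0]>174))&(s[...,1]>110)&(s[...,2]>90)
u=pix("scene",[.6592,-.1357,.006])[0];m=crop_mask("scene",np.load("placed.npy"),w,u[0],u[1],16);m0=crop_mask("scene",np.load("scene0.npy"),w,u[0],u[1],16)
mt=crop_mask("top",np.load("top0.npy"),w,326.4,183.6,16)
B=box(.05,.032,0,.012)
for k in([m],[m0],[mt],[m,m0,mt]):print(k[0][2].sum(),fit(k,B,0,[.6592,-.1357,.466]))
```

```text
at [ 0.6565 -0.1367  0.1132] jaw 116.68 f [-0.53  0.43  0.41] w 50.2 t 19.05 tilt 0.26
[[-0.0004, 0.0132, -0.0028], [0, -0.02, 0]]
[[0.0, 0.0254, 0.0], [0, 0.0, 0]]
[[0.0, 0.0254, 0.0], [0, 0.0, 0]]
[[0.0, 0.0254, 0.0], [0, 0.0, 0]]
[[0.0, 0.0254, 0.0], [0, 0.0, 0]]
[[0.0, 0.0254, 0.0], [0, 0.0, 0]]
171.0 (array([ 0.65840388, -0.13671704,  0.45098601]), np.float64(0.07959713786840439))
170.0 (array([ 0.65838583, -0.13699397,  0.45854964]), np.float64(0.0869281068444252))
62.0 (array([ 0.65947403, -0.13568564,  0.45805441]), np.float64(3.444444179534912))
171.0 (array([ 0.65909048, -0.13624651,  0.45853015]), np.float64(3.6165807247161865))
```

jog_arm(series=[[[0,0.025,-0.001],[0,0,0],0.05],[[0,0.03,0],[0,0,0],0.05],[[0,0.03,0],[0,0,0],0.05],[[0,0.025,0],[0,0,0],0.05],[[0,0.02,0],[0,0,0],0.05],[[0,0.01,0],[0,0,0],0.05],[[0,0,0],[0,0,0],0.05],[[0,0,0],[0,0,0],0.05]])

```text
time_s: 20.1
tcp_pos: [0.66, -0.1361, -0.0233]
ee_rot: [[-0.45, 0.002, -0.893], [0.893, -0.0, -0.45], [-0.001, -1.0, -0.002]]
wrist_force: [0.5, -0.0, 0.5]
gripper_width: 0.576
```

jog_arm(series=[[[0,0.004,0],[0,0,0],0.05],[[0,0.004,0],[0,0,0],0.05],[[0,0,0],[0,0,0],0.05]])

```text
time_s: 20.48
tcp_pos: [0.6587, -0.1364, -0.0331]
ee_rot: [[-0.449, -0.001, -0.893], [0.893, 0.0, -0.449], [0.0, -1.0, 0.001]]
wrist_force: [-0.6, -0.6, 0.3]
gripper_width: 0.57
```

jog_arm(series=[[[0,0.0025,0],[0,0,0],0.05],[[0,0,0],[0,0,0],0.05]])

```text
time_s: 20.72
tcp_pos: [0.6589, -0.1364, -0.0354]
ee_rot: [[-0.45, -0.0, -0.893], [0.893, 0.0, -0.45], [0.0, -1.0, 0.0]]
wrist_force: [-0.2, 0.5, 0.5]
gripper_width: 0.576
```

jog_arm(series=[[[0,0.0015,0],[0,0,0],0.05],[[0,0,0],[0,0,0],0.05]])

```text
time_s: 20.98
tcp_pos: [0.659, -0.1363, -0.0368]
ee_rot: [[-0.45, -0.0, -0.893], [0.893, 0.0, -0.45], [0.0, -1.0, 0.0]]
wrist_force: [1.3, 0.1, -0.2]
gripper_width: 0.575
```

jog_arm(series=[[[0,0,0],[0,0,0],0.04],[[0,0,0],[0,0,0],0.034],[[0,0,0],[0,0,0],0.022],[[0,0,0],[0,0,0],0.022],[[0,0,0],[0,0,0],0.022],[[0,0,0],[0,0,0],0.022],[[0,0,0],[0,0,0],0.022]])

```text
time_s: 21.85
tcp_pos: [0.6591, -0.1364, -0.0366]
ee_rot: [[-0.45, 0.0, -0.893], [0.893, -0.0, -0.45], [-0.0, -1.0, -0.0]]
wrist_force: [-0.2, 0.3, -0.1]
gripper_width: 0.361
```

jog_arm(series=[[[0,-0.01,0],[0,0,0],0.022],[[0,-0.03,0],[0,0,0],0.022],[[0,-0.04,0],[0,0,0],0.022],[[0,-0.04,0],[0,0,0],0.022],[[0,-0.03,0],[0,0,0],0.022],[[0,-0.01,0],[0,0,0],0.022],[[0,0,0],[0,0,0],0.022],[[0,0,0],[0,0,0],0.022]])

```text
time_s: 22.85
tcp_pos: [0.6579, -0.1362, 0.1213]
ee_rot: [[-0.449, -0.004, -0.893], [0.893, 0.001, -0.449], [0.002, -1.0, 0.003]]
wrist_force: [0.2, -0.3, -1.1]
gripper_width: 0.363
```

```bash
python3 -c "
from plan import plan
plan((.494,.185,.122,98.1,10))"
```

```text
at [ 0.6579 -0.1362  0.1213] jaw 116.71 f [ 0.23 -0.28 -1.08] w 31.6 t 22.85 tilt 0.21
[[0.0361, -0.0001, 0.0002], [0, 1.86, 0]]
[[0.036, -0.0001, 0.0014], [0, 1.86, 0]]
[[0.036, -0.0001, 0.0025], [0, 1.86, 0]]
[[0.0359, -0.0001, 0.0037], [0, 1.86, 0]]
[[0.0357, -0.0001, 0.0049], [0, 1.86, 0]]
[[0.0355, -0.0001, 0.006], [0, 1.86, 0]]
[[0.0353, -0.0001, 0.0072], [0, 1.86, 0]]
[[0.0351, -0.0001, 0.0083], [0, 1.86, 0]]
[[0.0348, -0.0001, 0.0095], [0, 1.86, 0]]
[[0.0345, -0.0001, 0.0106], [0, 1.86, 0]]
```

jog_arm(series=[[[0.025,0,0],[0,1.86,0],0.022],[[0.036,0,0.0014],[0,1.86,0],0.022],[[0.036,0,0.0025],[0,1.86,0],0.022],[[0.036,0,0.0037],[0,1.86,0],0.022],[[0.0357,0,0.005],[0,1.86,0],0.022],[[0.0355,0,0.006],[0,1.86,0],0.022],[[0.0353,0,0.0072],[0,1.86,0],0.022],[[0.0351,0,0.0083],[0,1.86,0],0.022],[[0.0348,0,0.0095],[0,1.86,0],0.022],[[0.03,0,0.0106],[0,1.86,0],0.022]])

```text
time_s: 24.1
tcp_pos: [0.4995, 0.1713, 0.122]
ee_rot: [[-0.141, -0.002, -0.99], [0.99, -0.001, -0.141], [-0.001, -1.0, 0.003]]
wrist_force: [-0.0, -0.2, -1.5]
gripper_width: 0.368
```

jog_arm(series=[[[0.015,0,0],[0,0,0],0.022],[[0,0,0],[0,0,0],0.022],[[0,0,0],[0,0,0],0.022]])

```text
time_s: 24.48
tcp_pos: [0.4989, 0.1847, 0.1229]
ee_rot: [[-0.141, -0.001, -0.99], [0.99, -0.001, -0.141], [-0.001, -1.0, 0.001]]
wrist_force: [0.6, -0.7, -1.3]
gripper_width: 0.359
```

Run:
```python
from fit import *
from plan import plan
plan((.494,.185,.122,98.1,1))
b=capture("scene");s=sense()
w=lambda s:((s[...,0]<12)|(s[...,0]>174))&(s[...,1]>110)&(s[...,2]>80)
zc=s['tcp_pos'][2]+.0427
u=pix("scene",[*s['tcp_pos'][:2],zc])[0];m=crop_mask("scene",b,w,u[0],u[1],22);print(m[2].sum())
print(fit([m],box(.05,.032,-.006,.006),zc,[*s['tcp_pos'][:2],.14]))
c=cv2.resize(b[130:210,310:390],(600,600),interpolation=2);save(c,"pics/p1.png")
```

```text
at [0.4989 0.1847 0.1229] jaw 98.09 f [ 0.63 -0.72 -1.26] w 31.2 t 24.475 tilt 0.06
[[0.001, 0.0009, 0.0048], [0, -0.01, 0]]
138.0
(array([0.49814081, 0.18623919, 0.04756287]), np.float64(0.16827696561813354))
```

View pics/p1.png

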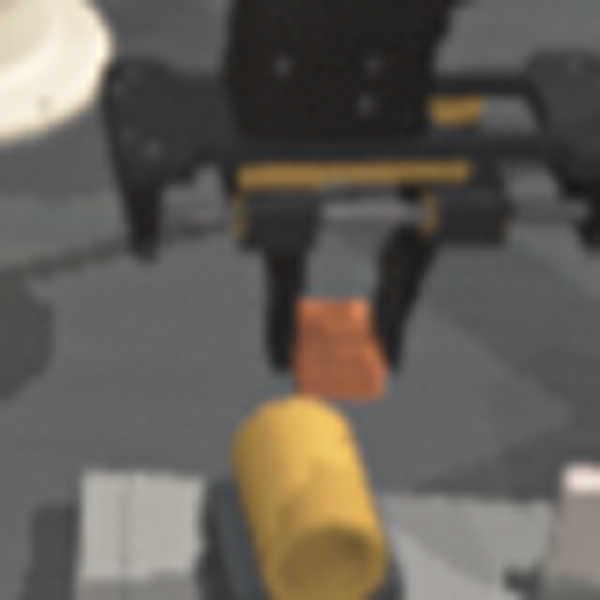

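jog_arm(series=[[[0.0008,0.005,0.0048],[0,0,0],0.022],[[0,0.015,0],[0,0,0],0.022],[[0,0.015,0],[0,0,0],0.022],[[0,0.008,0],[0,0,0],0.022],[[0,0.003,0],[0,0,0],0.022],[[0,0,0],[0,0,0],0.022],[[0,0,0],[0,0,0],0.022]])

```text
time_s: 25.4
tcp_pos: [0.4943, 0.1858, 0.0778]
ee_rot: [[-0.142, 0.001, -0.99], [0.99, 0.001, -0.142], [0.0, -1.0, -0.001]]
wrist_force: [-0.8, -0.7, -1.5]
gripper_width: 0.367
```

jog_arm(series=[[[0,0.0015,0],[0,0,0],0.022],[[0,0,0],[0,0,0],0.022]])

```text
time_s: 25.65
tcp_pos: [0.4939, 0.1856, 0.0759]
ee_rot: [[-0.141, 0.0, -0.99], [0.99, 0.0, -0.141], [0.0, -1.0, -0.0]]
wrist_force: [-0.4, 0.4, -1.2]
gripper_width: 0.363
```

jog_arm(series=[[[0,0.001,0],[0,0,0],0.022],[[0,0,0],[0,0,0],0.022]])

```text
time_s: 25.9
tcp_pos: [0.4938, 0.1855, 0.0748]
ee_rot: [[-0.141, -0.0, -0.99], [0.99, -0.0, -0.141], [-0.0, -1.0, 0.0]]
wrist_force: [-0.2, 0.8, -3.1]
gripper_width: 0.364
```

Expected contact is near TCP z 0.073, so I'll shift −0.5 mm across and creep down.

jog_arm(series=[[[-0.0006,0.001,0],[0,0,0],0.022],[[0,0,0],[0,0,0],0.022]])

```text
time_s: 26.15
tcp_pos: [0.4939, 0.1849, 0.0737]
ee_rot: [[-0.141, -0.0, -0.99], [0.99, -0.0, -0.141], [-0.0, -1.0, 0.0]]
wrist_force: [0.4, -0.8, -1.5]
gripper_width: 0.364
```

jog_arm(series=[[[0,0.0008,0],[0,0,0],0.022],[[0,0,0],[0,0,0],0.022]])

```text
time_s: 26.4
tcp_pos: [0.4939, 0.1849, 0.073]
ee_rot: [[-0.141, -0.0, -0.99], [0.99, -0.0, -0.141], [-0.0, -1.0, 0.0]]
wrist_force: [-0.4, -0.4, -1.3]
gripper_width: 0.366
```

jog_arm(series=[[[0,0.0008,0],[0,0,0],0.022],[[0,0,0],[0,0,0],0.022]])

```text
time_s: 26.65
tcp_pos: [0.4941, 0.185, 0.0726]
ee_rot: [[-0.142, 0.0, -0.99], [0.99, 0.0, -0.142], [-0.0, -1.0, -0.0]]
wrist_force: [-0.7, -0.2, 2.7]
gripper_width: 0.366
```

jog_arm(series=[[[0,-0.0004,0],[0,0,0],0.022],[[0,0,0],[0,0,0],0.034],[[0,0,0],[0,0,0],0.038],[[0,0,0],[0,0,0],0.044],[[0,0,0],[0,0,0],0.05],[[0,0,0],[0,0,0],0.05]])

```text
time_s: 27.4
tcp_pos: [0.494, 0.185, 0.0727]
ee_rot: [[-0.141, 0.0, -0.99], [0.99, 0.0, -0.141], [0.0, -1.0, -0.0]]
wrist_force: [-0.0, -0.4, 0.2]
gripper_width: 0.563
```

jog_arm(series=[[[0,-0.005,0],[0,0,0],0.05],[[0,-0.01,0],[0,0,0],0.05],[[0,-0.015,0],[0,0,0],0.05],[[0,-0.01,0],[0,0,0],0.05],[[0,0,0],[0,0,0],0.0],[[0,0,0],[0,0,0],0.0],[[0,0,0],[0,0,0],0.0],[[0,0,0],[0,0,0],0.0],[[0,0,0],[0,0,0],0.0],[[0,0,0],[0,0,0],0.0]])

```text
time_s: 28.65
tcp_pos: [0.494, 0.185, 0.1126]
ee_rot: [[-0.141, -0.0, -0.99], [0.99, -0.0, -0.141], [-0.0, -1.0, 0.0]]
wrist_force: [0.4, 0.5, -0.1]
gripper_width: 0.028
```

Run:
```python
from fit import *
from plan import plan
plan((.494,.185,.122,98.1,1))
b=capture("scene")
w=lambda s:((s[...,0]<12)|(s[...,0]>174))&(s[...,1]>110)&(s[...,2]>80)
u=pix("scene",[.494,.185,.1154])[0];m=crop_mask("scene",b,w,u[0],u[1],22);print(m[2].sum())
print(fit([m],box(.05,.032,-.006,.006),.1154,[.494,.185,.14]))
save(cv2.resize(b[130:210,310:390],(600,600),interpolation=2),"pics/p2.png")
```

```text
at [0.494  0.185  0.1126] jaw 98.13 f [ 0.45  0.51 -0.1 ] w 2.4 t 28.65 tilt 0.01
[[0.0, -0.0094, -0.0], [0, 0.03, 0]]
131.0
(array([0.48996033, 0.18479886, 0.09444811]), np.float64(0.18320611119270325))
```

View pics/p2.png

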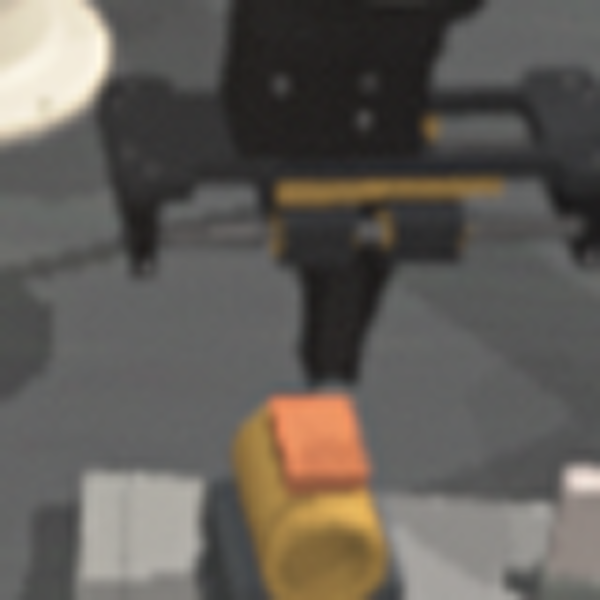

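The last picture shows the packing resting on the bush on its own, dipping slightly towards +y, with the shut fingers above it at (330,375). I'll press about 1.5 mm towards −y so the flat tips level it over the bush axis.

jog_arm(series=[[[-0.0015,0.008,0],[0,0,0],0],[[0,0.01,0],[0,0,0],0],[[0,0.006,0],[0,0,0],0],[[0,0,0],[0,0,0],0],[[0,0,0],[0,0,0],0]])

```text
time_s: 29.32
tcp_pos: [0.4944, 0.1836, 0.0887]
ee_rot: [[-0.141, 0.0, -0.99], [0.99, 0.0, -0.141], [0.0, -1.0, -0.0]]
wrist_force: [0.0, 0.5, -0.6]
gripper_width: 0.009
```

jog_arm(series=[[[0,0.0015,0],[0,0,0],0],[[0,0.001,0],[0,0,0],0],[[0,0,0],[0,0,0],0]])

```text
time_s: 29.7
tcp_pos: [0.4942, 0.1835, 0.0862]
ee_rot: [[-0.141, 0.0, -0.99], [0.99, 0.0, -0.141], [0.0, -1.0, -0.0]]
wrist_force: [0.2, -0.5, 0.3]
gripper_width: 0.005
```

jog_arm(series=[[[0,0.001,0],[0,0,0],0],[[0,0,0],[0,0,0],0]])

```text
time_s: 29.95
tcp_pos: [0.4941, 0.1835, 0.0851]
ee_rot: [[-0.141, -0.0, -0.99], [0.99, -0.0, -0.141], [-0.0, -1.0, 0.0]]
wrist_force: [-0.1, -0.6, -0.2]
gripper_width: 0.008
```

jog_arm(series=[[[0,0.001,0],[0,0,0],0],[[0,0,0],[0,0,0],0]])

```text
time_s: 30.2
tcp_pos: [0.4942, 0.1834, 0.0841]
ee_rot: [[-0.141, -0.0, -0.99], [0.99, -0.0, -0.141], [-0.0, -1.0, 0.0]]
wrist_force: [0.3, -0.0, 0.3]
gripper_width: 0.008
```

jog_arm(series=[[[0,0.001,0],[0,0,0],0],[[0,0,0],[0,0,0],0]])

```text
time_s: 30.45
tcp_pos: [0.4942, 0.1835, 0.0831]
ee_rot: [[-0.141, -0.0, -0.99], [0.99, -0.0, -0.141], [-0.0, -1.0, 0.0]]
wrist_force: [-0.4, 0.7, -0.4]
gripper_width: 0.005
```

jog_arm(series=[[[0,0.001,0],[0,0,0],0],[[0,0,0],[0,0,0],0]])

```text
time_s: 30.7
tcp_pos: [0.4943, 0.1835, 0.0825]
ee_rot: [[-0.142, 0.0, -0.99], [0.99, 0.0, -0.142], [0.0, -1.0, -0.0]]
wrist_force: [-0.4, 0.1, 3.4]
gripper_width: 0.003
```

jog_arm(series=[[[0,0.001,0],[0,0,0],0],[[0,0,0],[0,0,0],0]])

```text
time_s: 30.95
tcp_pos: [0.4944, 0.1835, 0.0825]
ee_rot: [[-0.142, 0.001, -0.99], [0.99, -0.0, -0.142], [-0.0, -1.0, -0.001]]
wrist_force: [-1.9, -1.2, 8.4]
gripper_width: 0.002
```

jog_arm(series=[[[0,0.0012,0],[0,0,0],0],[[0,0,0],[0,0,0],0],[[0,0,0],[0,0,0],0],[[0,0,0],[0,0,0],0]])

```text
time_s: 31.45
tcp_pos: [0.4945, 0.1835, 0.0824]
ee_rot: [[-0.142, 0.001, -0.99], [0.99, -0.0, -0.142], [-0.0, -1.0, -0.001]]
wrist_force: [-4.8, -1.8, 14.0]
gripper_width: 0.004
```

Run:
```python
from fit import *
w=lambda s:((s[...,0]<12)|(s[...,0]>174))&(s[...,1]>110)&(s[...,2]>80)
y=lambda s:(s[...,0]>=15)&(s[...,0]<34)&(s[...,1]>100)&(s[...,2]>60)
for i in range(3):
    b=capture("scene");s=sense();print(s['time_s'],s['wrist_force'].round(1),s['tcp_pos'].round(4))
u=pix("scene",[.494,.185,.1154])[0];m=crop_mask("scene",b,w,u[0],u[1],22);v=pix("scene",[.494,.185,.084])[0]
o=m[1];yy,xx=np.nonzero(m[2]);print(m[2].sum(),"packing px",xx.mean()+o[0],yy.mean()+o[1])
# pixel row of lower (front) edge of packing: left vs right -> roll
for c in np.unique(xx):print(c+o[0],yy[xx==c].max()+o[1],end='; ')
P=lambda x,yv,z:np.array([.494,.185,0])+np.array([np.cos(.14)*x-np.sin(.14)*yv,np.sin(.14)*x+np.cos(.14)*yv,z])
print("\nlevel front-bottom edge",pix("scene",[P(.025,-.016,.1094),P(.025,.016,.1094)]).round(1).tolist())
```

```text
31.5 [-5.6 -1.8 14.4] [0.4945 0.1835 0.0824]
31.55 [-6.  -1.3 14. ] [0.4945 0.1835 0.0824]
31.6 [-6.  -0.9 13.7] [0.4945 0.1835 0.0824]
89.0 packing px 352.1685393258427 190.04494382022472
346 185; 347 189; 348 194; 349 194; 350 194; 351 194; 352 194; 353 194; 354 194; 355 194; 356 194; 357 194; 358 194; 
level front-bottom edge [[347.9, 195.6], [358.6, 195.4]]
```

Force is steady and the packing edge is level (row 194 across its width). The tips also push about 6 N sideways in +x, so I'll ease that off before handing in.

jog_arm(series=[[[0,0,0.0005],[0,0,0],0],[[0,0,0.0005],[0,0,0],0],[[0,0,0],[0,0,0],0],[[0,0,0],[0,0,0],0]])

```text
time_s: 32.1
tcp_pos: [0.4945, 0.1836, 0.0824]
ee_rot: [[-0.143, 0.003, -0.99], [0.99, 0.001, -0.143], [0.0, -1.0, -0.003]]
wrist_force: [-1.9, -1.0, 12.4]
gripper_width: 0.003
```

jog_arm(series=[[[0,0.0004,0],[0,0,0],0],[[0,0,0],[0,0,0],0],[[0,0,0],[0,0,0],0],[[0,0,0],[0,0,0],0]])

```text
time_s: 32.6
tcp_pos: [0.4945, 0.1836, 0.0824]
ee_rot: [[-0.143, 0.003, -0.99], [0.99, 0.001, -0.143], [0.0, -1.0, -0.003]]
wrist_force: [-3.8, -1.8, 14.0]
gripper_width: 0.004
```

Run:
```python
from fit import *
w=lambda s:((s[...,0]<12)|(s[...,0]>174))&(s[...,1]>110)&(s[...,2]>80)
b=capture("scene");s=sense();print(s['time_s'],s['wrist_force'].round(1),s['tcp_pos'].round(4))
u=pix("scene",[.494,.185,.1154])[0];m=crop_mask("scene",b,w,u[0],u[1],22);o=m[1];yy,xx=np.nonzero(m[2]);print(m[2].sum(),xx.mean()+o[0],yy.mean()+o[1])
y=lambda s:(s[...,0]>=15)&(s[...,0]<34)&(s[...,1]>100)&(s[...,2]>60)
v=pix("scene",[.494,.185,.084])[0];m=crop_mask("scene",b,y,v[0],v[1]+5,20);o=m[1];yy,xx=np.nonzero(m[2]);print("bush front",xx.max()+o[0],yy.max()+o[1])
m=crop_mask("scene",np.load("placed.npy"),y,v[0],v[1]+5,20);yy,xx=np.nonzero(m[2]);print("before",xx.max()+o[0],yy.max()+o[1])
if 8<s['wrist_force'][2]<22: finish_job();print("handed in")
```

```text
32.65 [-3.9 -1.5 14.2] [0.4945 0.1836 0.0824]
88.0 352.2386363636364 190.10227272727272
bush front 360 211
before 360 211
the job is handed in; nothing more can be done
handed in
```

I put the bronze bush in the V-block, balanced the farthest copper piece on top of it and released it. I handed the job in at 32.7 s while still pressing on the copper piece.

**Last checks**
- **Press:** about 14 N straight down and steady, with about 4 N sideways left over.
- **Packing:** its visible front edge was level to within a pixel, and it had not moved between the last two pictures. Pressing contact came at the height expected for a level piece.
- **Bush:** its image was unchanged since it was set down. The camera put it within about 1 mm of the block's centre.

**What disagreed**
- **Fingertip height:** the real fingertips are about 39 mm above the reported TCP. The first grasp therefore closed on nothing above the bush. I measured the offset with a touch of up to 25 N on the top of the bush, and later contacts agreed with it to within about 1 mm.
- **Packing before pressing:** once released, it dipped slightly towards the left (+y), so I pressed about 1.5 mm to the other side.

I did not check the other bushes, the gauge, the jar, the hammer or the brush at the end. I was never aware of touching any of them.

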